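# Scan the gear inspection card, then hold a spring clip gaping over its edge

## Robot

A 7-joint arm with a two-finger parallel gripper is mounted at the origin on the work surface. World frame = base frame: x ahead of the robot, y to its left, z up, the work surface at z = 0. Lengths are in m, angles in degrees, forces in N, time in s.
With the tool pointing down it reaches from about 0.425 to 0.875 m from the base axis. Payload 9.9 kg.
Tool frame: the origin (TCP) lies midway between the tips of the shut fingers; the grasp point (between the pads) lies 19 mm behind it; z points along the fingers, y is the line along which they close (so a half turn about z gives the same grasp; the last joint's range is limited). The gripper opens to 85 mm and grips with 20 to 120 N. Pads are 22 mm wide; open, the fingers measure 114 mm over their backs; the gripper's body (76 mm by 85 mm) begins 54 mm behind the grasp point. The pads swing forward as they close: fully open they stand 13 mm farther back than shut.
Start: joints at [65.099, 32.985, 1.427, 82.34, -0.859, 64.687, -3.237], TCP at [0.232, -0.634, 0.231] pointing down, gripper open.
Joint ranges: [-157.87, 157.87], [-19.46, 123.44], [-87.15, 90], [11.01, 140.99], [-62.26, 242.26], [9.8, 113.94], [-161.44, 161.44]. Speed limits (degrees/s): [127.2, 127.2, 172.46, 172.46, 180, 180, 180].

## Interface

Orientations are given as [roll, pitch, yaw] about the fixed x, y, z axes, in that order (R = Rz(yaw) Ry(pitch) Rx(roll)).
In Python, from rig import ctrl gives the robot as it stands.
- The arm moves only by the tool move_arm, never from a script. Its argument "steps" is a list of rows, each an object of numbers: "dx", "dy", "dz": the shift along the world's x, y, z normalised to -1 to 1, where 1 is 0.05 m; "ax", "ay", "az": the turn, a rotation vector about the world's x, y, z normalised to -1 to 1, where 1 is 5 degrees; "fingers": the opening, from 0 (shut) to 1 (fully open). In form: [{"dx": .., "dy": .., "dz": .., "ax": .., "ay": .., "az": .., "fingers": ..}, ...]. A call has 1 to 8 rows; each row shifts and turns the commanded pose from where the row before left it; what a row does not reach is not made up. A row lasts 1/10 s, in which the tool goes at most 50 mm and 8.59 degrees, less where a joint would pass 70% of its speed; a pose out of reach is approached as far as the arm can. A call with a number of a shift or a turn outside -1 to 1 is refused whole. A call with a gripper value outside its range is refused whole. The fingers move at their own pace and stop on an object; the grip force is fixed at half the most. Time passes only in rows, so rows that do not move let the fingers close. It gives the time, the measured TCP pose, the force, the opening and the grip force at its end, in the units of the state.
- ctrl.get_obs(): the state, without advancing time (a new reading comes with each control period).
- ctrl.camera(name): name is "scene" or "top" or "wrist"; returns the picture (400x640x3 uint8, red, green, blue); there is no depth.
- ctrl.camera_model(name): a dict with "K" (3x3 intrinsics, pixels), "rvec" (rotation vector, rad) and "tvec" (3), from world to camera coordinates, as OpenCV has them; the wrist camera has in their place "tool_from_camera" (4x4, takes a point from camera to tool coordinates, whose origin is the TCP and whose axes are the flange's). Camera axes: x right, y down, z forward; pixel columns grow to the right and rows downward; lengths in m; the calibration is good to about 2 mm. A picture is of the moment at which its call begins: read the wrist's pose just before it. camera_model takes no time and is no camera call.
- ctrl.sign_off(): hands the job in; it is judged then, once.
The state is a dict: "t": time; "joint_pos": joint angles; "qd": joint speeds; "joint_torque": joint torques, N m; "tool_pos": TCP position; "tool_rot": TCP orientation; "ft_force": force on the tool from outside, world axes, zero at the start; "torque": the same for the moment, N m; "width": finger opening in m; "gripper_force": force on a finger pad.
Only numpy, scipy, OpenCV 4.12 (cv2) and the standard library are available. Lean on these libraries where they do the work, as an engineer would, in place of code of your own. Each camera call takes 0.05 s, during which the arm holds its last target. There are 200 camera calls.

## Task

Log the inspection card first: take the black scanner out of its grey dock, hold it steady for a second, upright, with its lens about 6 cm straight above the barcode label on the card stand's foot, and put it back upright in the dock and let go. Then pick up the orange spring clip by its two levers, squeeze it wide open and bring it over the middle of the card's top edge, in line with it, so that the card stands between the two lips, with the lips one and a half to two centimetres below the edge and the clip touching neither card nor stand. Finish while still holding the clip gaping there, ready for a gear tag to be slipped in, and leave the stand and the other gear where they are.

Things in the scene. Friction and masses are not known exactly. Their poses are not given: they have to be found in the camera images.
- scanner: Black stick scanner, two thin yellow bands, standing lens-down in the dock, loose, 0.12 kg. 118 mm tall: nose 39 mm diameter for the lower 48 mm, above it a round grip 32 mm in diameter. Origin at the centre of its flat underside, z up along the stick. It can be gripped at any yaw, best 75 to 90 mm above its origin. It has no trigger.
- scanner_lens (a point): The lens, at the centre of the scanner's underside (same point as its origin); it looks along the scanner's -z.
- dock: Round grey dock cup fixed to the bench, 72 mm outer diameter at the foot, 30 mm tall; inside about 52 mm diameter with its floor 6 mm above the bench. Origin at the centre of its underside, so the docked scanner's origin lies 6 mm above it.
- card_stand: Loose stand, 0.9 kg: an aluminium foot plate 120 mm (x) by 150 mm (y, from -110 to +40) and 8 mm thick, carrying a rigid white card upright (96 mm wide along x, 3 mm thick along y, top edge 130 mm above the bench) between two low wooden strips (24 mm high). Origin on the bench under the card's middle, z up, y normal to the card.
- card_top (a point): Middle of the card's top edge, 130 mm above the bench. x along the edge, y normal to the card, z up.
- label (a point): Centre of the white 52 x 32 mm barcode label, facing up on the foot plate, 8 mm above the bench and 75 mm from the card on its -y side.
- clip: Orange spring clip with black rubber lips and steel pin, 0.09 kg, loose, standing upright on its closed lips, levers up, 79 mm tall. Origin at the middle of the pin, 40 mm above the bench; x along the pin and the 60 mm long lips, y across (the way to squeeze), z up. Squeezing the two lever bars together spreads the lips; it can be squeezed on the bench or in the air.
- lever_a (a point): Centre of the bar that ends the +y lever: round, 8 mm diameter, 36 mm long along the clip's x, 35 mm above the pin and 22 mm to +y when shut. Over the outsides of both bars: 52 mm shut; 26 mm when the lips are 25 mm apart, bars then 40 mm above the pin. Squeezing takes 6 N per bar at first, 12 N at that opening.
- lever_b (a point): The same on the -y lever.
- lip_a (a point): Middle of the inner face of the +y lip, 36.5 mm below the pin when shut; swings outward and a little up (to 34 mm below the pin) as the clip opens.
- lip_b (a point): The same on the -y lip.
- jaw_a (a joint): How far each arm of the clip has turned, rad (both turn alike): 0 shut, 0.34 lips about 25 mm apart, 0.42 the stop. A spring shuts it.
- cam: Silver climbing cam with blue trigger, lying down, about 145 x 50 x 36 mm; bystander. Origin under its lobes.
- headlamp: Red plastic headlamp, about 45 x 74 x 45 mm; bystander. Origin at the centre of its underside.
- nut_tool: Flat green nut tool, about 220 mm long (along its x), 20 wide, 5 thick; bystander. Origin near its middle, on the bench.
- belay: Steel belay device, about 100 x 44 x 30 mm with its wire loop; bystander. Origin at the centre of its underside.
Mind the look-alikes: they are no part of the job. There is more than one size of the scanner; the one meant has the size given above. Several things have the shape of the clip; the one meant has the colours described above.

How it is judged (in metres and radians):
On the way, in this order (a step that is already met when the one before it is completed fails the run):
1. the scanner is held steady and upright with its lens 30 to 90 mm straight above the barcode label (within 12 mm sideways) (horizontal distance between scanner_lens and label below 0.012 m and z of scanner_lens in the frame of label between 0.03 and 0.09 m and angle between scanner's own z axis and vertical below 0.2 rad and linear speed of scanner below 0.03 m/s and contact force between the fingers and scanner above 1 N), for 0.6 s.
2. the scanner stands upright in its dock again, let go (horizontal distance between scanner and dock below 0.012 m and height (world z) of scanner below 0.014 m and angle between scanner's own z axis and vertical below 0.15 rad and contact force between the fingers and scanner below 0.1 N), for 0.2 s.
At the end, for the whole second after the job is handed in: Gripper squeezes the clip (over 2 N, jaws over 0.17 rad), at rest, clear of card and stand; each lip over 4 mm off the card, 7-27 mm below its edge, within 20 mm of the middle, in line within 0.2 rad. Scanner upright, released, within 12 mm of dock centre; stand upright (all of step 2 and linear speed of each of scanner, clip below 0.02 m/s and ((y of lip_a in the frame of card_top above 0.0055 m and y of lip_b in the frame of card_top below -0.0055 m) or (y of lip_b in the frame of card_top above 0.0055 m and y of lip_a in the frame of card_top below -0.0055 m)) and z of lip_a in the frame of card_top between -0.027 and -0.007 m and x of lip_a in the frame of card_top between -0.02 and 0.02 m and z of lip_b in the frame of card_top between -0.027 and -0.007 m and x of lip_b in the frame of card_top between -0.02 and 0.02 m and value of joint jaw_a above 0.17 rad and angle between the x axis of clip and the x axis of card_top, either way round below 0.2 rad and contact force between the fingers and clip above 2 N and contact force between clip and card_stand below 0.3 N and angle between card_stand's own z axis and vertical below 0.05 rad); the arm keeps its last pose, push and grip.
It fails at once if other gear (cam, headlamp, nut tool or belay device) is shifted by more than 20 mm (distance of any of cam, headlamp, nut_tool, belay from where it was at the start of the episode above 0.02 m).
It fails at once if the card stand is shoved by more than 15 mm (distance of card_top from where it was at the start of the episode above 0.015 m).
It fails at once if the clip knocks or pinches the card or its stand (over 2 N) (contact force between clip and card_stand above 2 N).
It also fails if it takes over 72 s, if anything falls off the work surface, if the arm or the gripper's body presses on something with over 40 N, if the wrist force passes 120 N, or if a joint passes its speed limit or range.

## Working session

There is one attempt and no reset: what is moved stays moved. The work goes in short steps, Python scripts to look and compute and a tool call to move; the robot and the scene stay as the last step left them, time stands still between calls to the robot, and variables do not carry over. Pictures are saved under pics/ and viewed, at most 10 in all, crops included, and the job is handed in when it is done.

Besides the shell and the picture viewer there is one more tool, called after "Emit:" in YAML: its name, and indented under it one key for each argument. move_arm: Moves the arm, as the interface text tells. Its arguments: {"type":"object","properties":{"steps":{"type":"array"}},"required":["steps"]}

```bash
mkdir -p pics; ls; python3 - <<'E'
from rig import ctrl
import cv2
o=ctrl.get_obs(); print({k:(v if not hasattr(v,'round') else v) for k,v in o.items()})
for n in("scene","top"):
    cv2.imwrite(f"pics/{n}0.png",ctrl.camera(n)[:,:,::-1]); m=ctrl.camera_model(n); print(n,m)
print(ctrl.camera_model("wrist"))
E
```

```text
pics
{'t': 0.0, 'joint_pos': array([65.09951759, 33.03076458,  1.42080098, 82.38732376, -0.86099586,
       64.68759729, -3.23630136]), 'qd': array([ 0.03184306,  0.06166776,  0.03561206, -0.05530208, -0.08908119,
        0.05100721,  0.03513875]), 'joint_torque': array([ 7.40065079e-04, -7.65756440e+01,  2.25055575e+00, -2.85959619e+01,
        1.53962203e-02,  1.29184345e-02,  1.06482861e-05]), 'tool_pos': array([ 0.23183718, -0.63343754,  0.23045837]), 'tool_rot': array([-1.79904816e+02,  2.07044536e-03,  2.01035084e+01]), 'ft_force': array([0.017995  , 0.00062984, 0.1189887 ]), 'torque': array([0.01940584, 0.02116429, 0.02868587]), 'gripper_force': 0.0, 'width': 0.0855905025005397}
scene {'K': array([[437.81718356,   0.        , 315.19304311],
       [  0.        , 437.81718356, 196.23360353],
       [  0.        ,   0.        ,   1.        ]]), 'rvec': array([ 2.17389361,  0.55748555, -0.29948027]), 'tvec': array([-0.46145611, -0.13332738,  1.59190848])}
top {'K': array([[490.41925526,   0.        , 323.12722022],
       [  0.        , 490.41925526, 201.59654088],
       [  0.        ,   0.        ,   1.        ]]), 'rvec': array([ 2.20801391, -2.16567276,  0.08490742]), 'tvec': array([-0.07346767,  0.57245176,  1.15983577])}
{'K': array([[288.53377413,   0.        , 319.67217226],
       [  0.        , 288.53377413, 201.93716984],
       [  0.        ,   0.        ,   1.        ]]), 'tool_from_camera': array([[-5.82852178e-04, -9.63290764e-01, -2.68459615e-01,
         6.79854859e-02],
       [ 9.99999746e-01, -4.51597564e-04, -5.50668553e-04,
        -1.03511812e-04],
       [ 4.09218222e-04, -2.68459868e-01,  9.63290782e-01,
        -1.42365500e-01],
       [ 0.00000000e+00,  0.00000000e+00,  0.00000000e+00,
         1.00000000e+00]])}
```

View pics/scene0.png

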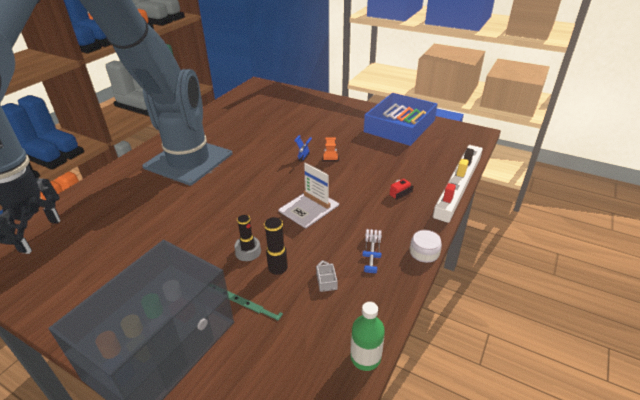

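View pics/top0.png

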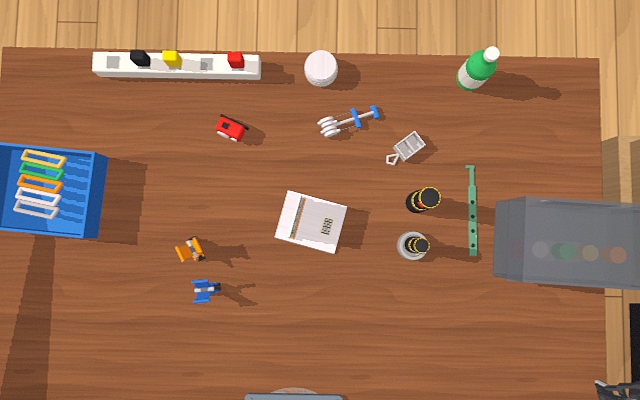

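Candidates: scanner. The docked small one is at top (413,246) / scene (246,240), and the free-standing larger look-alike is at top (424,200) / scene (276,245); I choose the docked one. Clip: the orange one is at top (190,250) / scene (330,148), and the blue look-alike is at top (205,291) / scene (303,147); I choose orange. The stand is at top (312,222), with its label at (327,227). Next is a close crop to check.

```bash
cat > h.py <<'E'
import numpy as np, cv2
from rig import ctrl
def cam(n,obs=None):
    m=ctrl.camera_model(n); K=m["K"]
    if n=="wrist":
        from scipy.spatial.transform import Rotation as R
        T=m["tool_from_camera"]; Rw=R.from_euler("xyz",obs["tool_rot"],degrees=True).as_matrix()
        return K,Rw@T[:3,:3],Rw@T[:3,3]+obs["tool_pos"]
    Rc=cv2.Rodrigues(m["rvec"])[0]; return K,Rc.T,-Rc.T@m["tvec"]
def onz(c,uv,z):
    K,R,p=c; uv=np.atleast_2d(uv).astype(float)
    d=(R@np.linalg.inv(K)@np.c_[uv,np.ones(len(uv))].T).T
    return (p+d*((z-p[2])/d[:,2])[:,None])[:,:2]
def proj(c,P):
    K,R,p=c; q=(K@R.T@(np.atleast_2d(P)-p).T).T; return q[:,:2]/q[:,2:]
E
python3 - <<'E'
from h import *
im=cv2.imread("pics/top0.png"); c=cam("top"); hsv=cv2.cvtColor(im,cv2.COLOR_BGR2HSV)
f=lambda y0,y1,x0,x1,s:cv2.resize(im[y0:y1,x0:x1],None,fx=s,fy=s,interpolation=cv2.INTER_CUBIC)
a=f(180,260,265,360,4); b=f(180,265,390,450,4); d=f(230,310,165,225,4)
o=np.zeros((340,860,3),np.uint8); o[:320,:380]=a; o[:340,380:620]=b; o[:320,620:860]=d
cv2.imwrite("pics/crop.png",cv2.resize(o,None,fx=.93,fy=.93))
# stand
m=((hsv[...,1]<60)&(hsv[...,2]>110)).astype(np.uint8); m[:, :265]=0;m[:,360:]=0;m[:180]=0;m[262:]=0
k=max(cv2.findContours(m,0,2)[0],key=cv2.contourArea)
r=cv2.minAreaRect(k);bx=cv2.boxPoints(r);print("stand box",bx.round(1).tolist(),onz(c,bx,.008).round(4).tolist())
bc=((hsv[...,2]<90)).astype(np.uint8); bc[:,:318]=0;bc[:,334:]=0;bc[:214]=0;bc[238:]=0
ys,xs=np.nonzero(bc);print("bar",xs.mean(),ys.mean(),onz(c,[xs.mean(),ys.mean()],.008))
# dock
m=((hsv[...,1]<60)&(hsv[...,2]>90)).astype(np.uint8); m[:,:390]=0;m[:,435:]=0;m[:228]=0;m[265:]=0
k=max(cv2.findContours(m,0,2)[0],key=cv2.contourArea);e=cv2.fitEllipse(cv2.convexHull(k));print("dock",e,onz(c,e[0],.02),cv2.boundingRect(k))
# orange clip
m=((hsv[...,0]<20)&(hsv[...,1]>190)&(hsv[...,2]>190)).astype(np.uint8); m[:,:165]=0;m[:,225:]=0;m[:230]=0;m[275:]=0
k=np.argwhere(m)[:,::-1]; print("clip",k.mean(0),onz(c,k.mean(0),.07),cv2.minAreaRect(k.astype(np.float32)))
E
```

```text
stand box [[273.6000061035156, 237.10000610351562], [286.8999938964844, 189.10000610351562], [347.29998779296875, 205.89999389648438], [334.0, 253.8000030517578]] [[0.4863, 0.0558], [0.6034, 0.0264], [0.5653, -0.1214], [0.4487, -0.0911]]
bar 325.94117647058823 227.05882352941177 [[ 0.51294085 -0.07043737]]
dock ((411.9924011230469, 245.18299865722656), (29.09891700744629, 30.85552978515625), 98.95503997802734) [[ 0.47328345 -0.27733172]] (397, 231, 30, 29)
clip [187.85067873 250.30769231] [[0.45245923 0.24506797]] ((189.2000274658203, 250.90000915527344), (21.466251373291016, 22.807889938354492), 63.43495178222656)
```

View pics/crop.png

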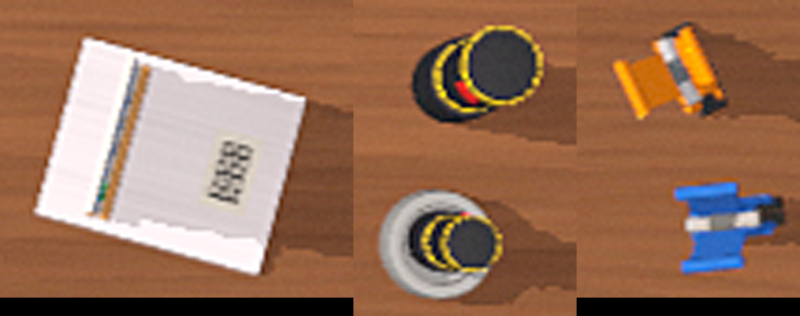

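The crop confirms it: the docked thin scanner is the target, the bigger free-standing one isn't, and the orange clip stands apart from the blue one. Moving to a hover above the dock.

Emit:
move_arm:
  steps:
    - {"dy": 0.9, "dz": 0.6}
    - {"dx": 0.2, "dy": 1, "dz": 0.6}
    - {"dx": 0.2, "dy": 1, "dz": 0.4}
    - {"dx": 0.4, "dy": 1}
    - {"dx": 0.8, "dy": 1}
    - {"dx": 1, "dy": 1}
    - {"dx": 1, "dy": 0.8}
    - {"dx": 1, "dy": 0.4, "dz": -0.4}

```text
validation failed for argument at $.st...
```

```bash
python3 - <<'E'
from h import *
o=ctrl.get_obs(); print(o["t"],o["tool_pos"],o["tool_rot"])
im=ctrl.camera("wrist")[:,:,::-1].copy(); cv2.imwrite("pics/w1.png",im)
c=cam("wrist",o); ct=cam("top"); print(onz(ct,[[421.3,245.3]],.124))
print("proj dock,top", proj(c,[[.473,-.277,.03],[.473,-.277,.124]]))
E
```

```text
0.1 [ 0.23182662 -0.63351451  0.2305364 ] [-1.79915394e+02  5.01806304e-03  2.01007508e+01]
[[ 0.47473289 -0.27826398]]
proj dock,top [[  35.42762793 -207.98712747]
 [-121.06939589 -389.03257848]]
```

View pics/w1.png

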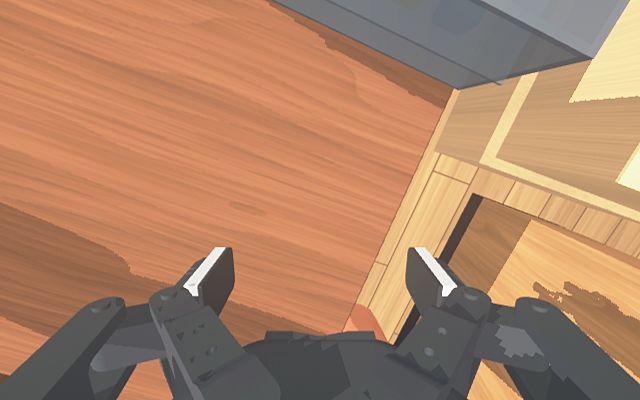

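The picture shows the arm still at its start pose, with the case at top right (460,80): the move was refused, probably because keys were missing. Resending with every key.

Emit:
move_arm:
  steps:
    - {"dx": 0, "dy": 0.9, "dz": 0.6, "ax": 0, "ay": 0, "az": 0, "fingers": 1}
    - {"dx": 0.2, "dy": 1, "dz": 0.6, "ax": 0, "ay": 0, "az": 0, "fingers": 1}
    - {"dx": 0.2, "dy": 1, "dz": 0.4, "ax": 0, "ay": 0, "az": 0, "fingers": 1}
    - {"dx": 0.4, "dy": 1, "dz": 0, "ax": 0, "ay": 0, "az": 0, "fingers": 1}
    - {"dx": 0.8, "dy": 1, "dz": 0, "ax": 0, "ay": 0, "az": 0, "fingers": 1}
    - {"dx": 1, "dy": 1, "dz": 0, "ax": 0, "ay": 0, "az": 0, "fingers": 1}
    - {"dx": 1, "dy": 0.8, "dz": 0, "ax": 0, "ay": 0, "az": 0, "fingers": 1}
    - {"dx": 1, "dy": 0.4, "dz": -0.4, "ax": 0, "ay": 0, "az": 0, "fingers": 1}

```text
t: 0.95
tool_pos: [0.4191, -0.333, 0.2874]
tool_rot: [179.8, -0.1, 20.1]
ft_force: [0.6, -2.3, 0.2]
width: 0.0852
gripper_force: 0.0
```

```bash
python3 - <<'E'
from h import *
o=ctrl.get_obs(); print(o["t"],o["tool_pos"],o["tool_rot"])
im=ctrl.camera("wrist")[:,:,::-1].copy(); cv2.imwrite("pics/w2.png",im)
c=cam("wrist",o); 
print("proj dock,top,label", proj(c,[[.473,-.277,.03],[.474,-.278,.124],[.515,-.071,.008]]))
E
```

```text
0.95 [ 0.41912669 -0.33297948  0.28738767] [ 1.79822302e+02 -1.45773683e-01  2.01472586e+01]
proj dock,top,label [[293.78235775 120.59484087]
 [287.29789275 119.45723076]
 [155.88080177  32.82601346]]
```

View pics/w2.png

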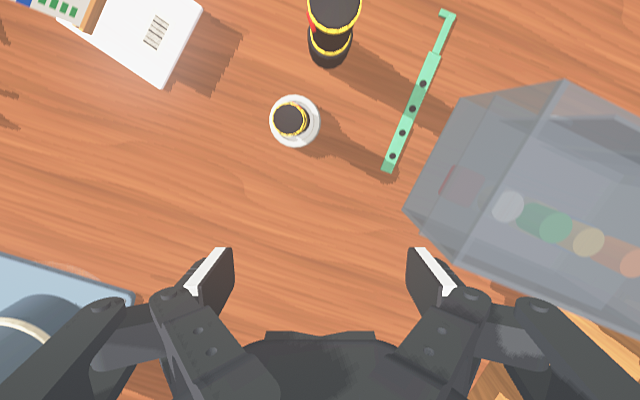

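Emit:
move_arm:
  steps:
    - {"dx": 0, "dy": 0, "dz": 0, "ax": 0, "ay": 0, "az": 0, "fingers": 1}
    - {"dx": 0, "dy": 0, "dz": 0, "ax": 0, "ay": 0, "az": 0, "fingers": 1}

```text
t: 1.2
tool_pos: [0.4168, -0.3351, 0.2849]
tool_rot: [-180.0, 0.1, 20.1]
ft_force: [0.1, -0.5, -0.1]
width: 0.0856
gripper_force: 0.0
```

The wrist view shows the docked scanner's top at (290,119), the dock rim at (294,121) and the label at (155,33). All match the estimates, so I'm going in.

Emit:
move_arm:
  steps:
    - {"dx": 0.4, "dy": 0.4, "dz": 0, "ax": 0, "ay": 0, "az": 0, "fingers": 1}
    - {"dx": 0.4, "dy": 0.4, "dz": 0, "ax": 0, "ay": 0, "az": 0, "fingers": 1}
    - {"dx": 0.34, "dy": 0.34, "dz": 0, "ax": 0, "ay": 0, "az": 0, "fingers": 1}
    - {"dx": 0, "dy": 0, "dz": -0.5, "ax": 0, "ay": 0, "az": 0, "fingers": 1}
    - {"dx": 0, "dy": 0, "dz": -0.5, "ax": 0, "ay": 0, "az": 0, "fingers": 1}
    - {"dx": 0, "dy": 0, "dz": -0.5, "ax": 0, "ay": 0, "az": 0, "fingers": 1}
    - {"dx": 0, "dy": 0, "dz": -0.4, "ax": 0, "ay": 0, "az": 0, "fingers": 1}
    - {"dx": 0, "dy": 0, "dz": 0, "ax": 0, "ay": 0, "az": 0, "fingers": 1}

```text
t: 2.0
tool_pos: [0.4718, -0.2788, 0.1884]
tool_rot: [-179.9, 0.2, 19.9]
ft_force: [0.3, 1.4, 0.4]
width: 0.0857
gripper_force: 0.0
```

```bash
python3 - <<'E'
from h import *
o=ctrl.get_obs(); print(o["t"],o["tool_pos"],o["tool_rot"])
im=ctrl.camera("wrist")[:,:,::-1].copy(); cv2.imwrite("pics/w3.png",im)
c=cam("wrist",o); print(proj(c,[[.473,-.277,.03],[.474,-.278,.124]]))
E
```

```text
2.0 [ 0.47178794 -0.27880405  0.18835612] [-179.8544027     0.19534988   19.94968111]
[[319.09512729 185.5524219 ]
 [320.19028626 211.94629526]]
```

View pics/w3.png

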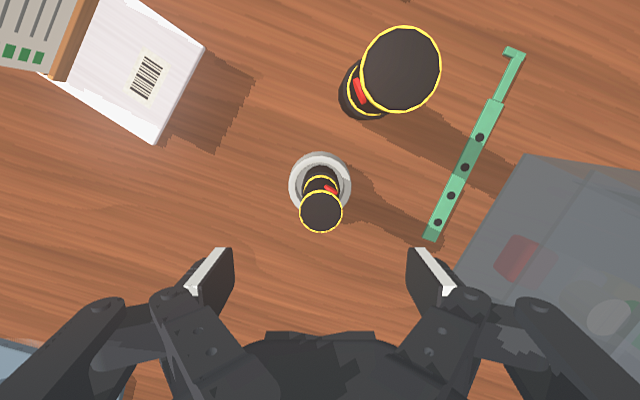

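The scanner top at (321,212) and dock at (319,184) sit where predicted. Descending and gripping.

Emit:
move_arm:
  steps:
    - {"dx": 0, "dy": 0, "dz": -0.5, "ax": 0, "ay": 0, "az": 0, "fingers": 1}
    - {"dx": 0, "dy": 0, "dz": -0.5, "ax": 0, "ay": 0, "az": 0, "fingers": 1}
    - {"dx": 0, "dy": 0, "dz": -0.5, "ax": 0, "ay": 0, "az": 0, "fingers": 1}
    - {"dx": 0, "dy": 0, "dz": -0.5, "ax": 0, "ay": 0, "az": 0, "fingers": 1}
    - {"dx": 0.04, "dy": 0.02, "dz": -0.36, "ax": 0, "ay": 0, "az": 0, "fingers": 1}
    - {"dx": 0, "dy": 0, "dz": 0, "ax": 0, "ay": 0, "az": 0, "fingers": 0.6}
    - {"dx": 0, "dy": 0, "dz": 0, "ax": 0, "ay": 0, "az": 0, "fingers": 0.4}
    - {"dx": 0, "dy": 0, "dz": 0, "ax": 0, "ay": 0, "az": 0, "fingers": 0.3}

```text
t: 2.85
tool_pos: [0.477, -0.2778, 0.0739]
tool_rot: [179.9, -0.1, 20.1]
ft_force: [-0.2, 0.3, -0.6]
width: 0.0441
gripper_force: 0.0
```

Emit:
move_arm:
  steps:
    - {"dx": 0, "dy": 0, "dz": 0, "ax": 0, "ay": 0, "az": 0, "fingers": 0.2}
    - {"dx": 0, "dy": 0, "dz": 0, "ax": 0, "ay": 0, "az": 0, "fingers": 0.2}
    - {"dx": 0, "dy": 0, "dz": 0, "ax": 0, "ay": 0, "az": 0, "fingers": 0.2}
    - {"dx": 0, "dy": 0, "dz": 0, "ax": 0, "ay": 0, "az": 0, "fingers": 0.2}

```text
t: 3.25
tool_pos: [0.4769, -0.2775, 0.0739]
tool_rot: [179.9, -0.1, 20.1]
ft_force: [-1.0, 0.2, 6.7]
width: 0.0311
gripper_force: 58.7
```

Emit:
move_arm:
  steps:
    - {"dx": 0, "dy": 0, "dz": 0.3, "ax": 0, "ay": 0, "az": 0, "fingers": 0.2}
    - {"dx": 0, "dy": 0, "dz": 0.5, "ax": 0, "ay": 0, "az": 0, "fingers": 0.2}
    - {"dx": 0, "dy": 0, "dz": 0.5, "ax": 0, "ay": 0, "az": 0, "fingers": 0.2}
    - {"dx": 0, "dy": 0.2, "dz": 0.5, "ax": 0, "ay": 0, "az": 0, "fingers": 0.2}
    - {"dx": 0.1, "dy": 0.4, "dz": 0, "ax": 0, "ay": 0, "az": 0, "fingers": 0.2}
    - {"dx": 0.1, "dy": 0.5, "dz": 0, "ax": 0, "ay": 0, "az": 0, "fingers": 0.2}
    - {"dx": 0.1, "dy": 0.5, "dz": 0, "ax": 0, "ay": 0, "az": 0, "fingers": 0.2}
    - {"dx": 0.1, "dy": 0.5, "dz": 0, "ax": 0, "ay": 0, "az": 0, "fingers": 0.2}

```text
t: 4.05
tool_pos: [0.4964, -0.1712, 0.1632]
tool_rot: [180.0, -0.1, 20.1]
ft_force: [1.5, 0.6, -1.7]
width: 0.0308
gripper_force: 59.5
```

Emit:
move_arm:
  steps:
    - {"dx": 0.1, "dy": 0.5, "dz": 0, "ax": 0, "ay": 0, "az": 0, "fingers": 0.2}
    - {"dx": 0.1, "dy": 0.5, "dz": 0, "ax": 0, "ay": 0, "az": 0, "fingers": 0.2}
    - {"dx": 0.1, "dy": 0.5, "dz": 0, "ax": 0, "ay": 0, "az": 0, "fingers": 0.2}
    - {"dx": 0.1, "dy": 0.3, "dz": 0, "ax": 0, "ay": 0, "az": 0, "fingers": 0.2}
    - {"dx": 0, "dy": 0, "dz": -0.2, "ax": 0, "ay": 0, "az": 0, "fingers": 0.2}
    - {"dx": 0, "dy": 0, "dz": -0.2, "ax": 0, "ay": 0, "az": 0, "fingers": 0.2}
    - {"dx": 0, "dy": 0, "dz": -0.1, "ax": 0, "ay": 0, "az": 0, "fingers": 0.2}
    - {"dx": 0, "dy": 0, "dz": 0, "ax": 0, "ay": 0, "az": 0, "fingers": 0.2}

```text
t: 4.85
tool_pos: [0.5153, -0.0831, 0.1362]
tool_rot: [-180.0, 0.1, 20.0]
ft_force: [0.9, -0.1, -0.6]
width: 0.0305
gripper_force: 59.5
```

```bash
python3 - <<'E'
from h import *
o=ctrl.get_obs(); print(o["t"],o["tool_pos"],o["tool_rot"],o["gripper_force"])
a=cv2.resize(ctrl.camera("wrist")[60:,100:500],(440,330))[:,:,::-1]
s=cv2.resize(ctrl.camera("scene")[140:280,230:350],(360,420),interpolation=2)[:330,:,::-1]
cv2.imwrite("pics/w4.png",np.hstack([a,s]))
E
```

```text
4.85 [ 0.51526557 -0.08305963  0.13617812] [-1.79969631e+02  1.22891619e-01  2.00051751e+01] 59.50478374958038
```

View pics/w4.png

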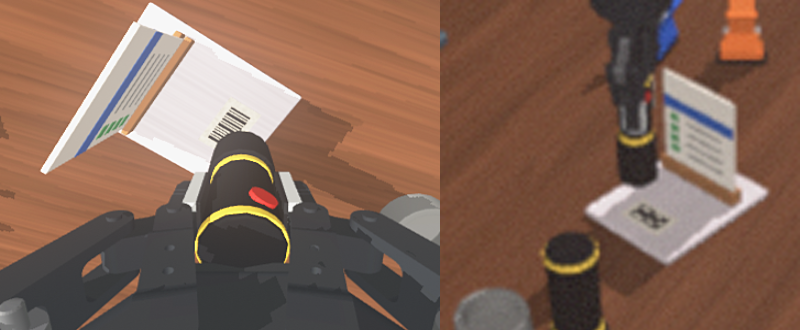

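The left half shows the barcode at crop (229,122), full (308,186), ahead of the scanner nose. The scene half shows the scanner upright and held over the foot. Next I compute the offset.

```bash
python3 - <<'E'
from h import *
o=ctrl.get_obs();c=cam("wrist",o)
print(onz(c,[308,186],.008), onz(c,[320,303],.186), onz(cam("top"),[325.9,227.06],.008))
E
```

```text
[[ 0.5197432  -0.06915674]] [[ 0.51871281 -0.08170097]] [[ 0.51293608 -0.07033758]]
```

Emit:
move_arm:
  steps:
    - {"dx": 0.02, "dy": 0.13, "dz": 0, "ax": 0, "ay": 0, "az": 0, "fingers": 0.2}
    - {"dx": 0.02, "dy": 0.13, "dz": 0, "ax": 0, "ay": 0, "az": 0, "fingers": 0.2}
    - {"dx": 0, "dy": 0, "dz": 0, "ax": 0, "ay": 0, "az": 0, "fingers": 0.2}
    - {"dx": 0, "dy": 0, "dz": 0, "ax": 0, "ay": 0, "az": 0, "fingers": 0.2}
    - {"dx": 0, "dy": 0, "dz": 0, "ax": 0, "ay": 0, "az": 0, "fingers": 0.2}

```text
t: 5.45
tool_pos: [0.5183, -0.069, 0.1373]
tool_rot: [180.0, -0.0, 20.1]
ft_force: [-0.7, 1.0, -0.1]
width: 0.0306
gripper_force: 59.5
```

```bash
python3 - <<'E'
from h import *
o=ctrl.get_obs();c=cam("wrist",o);print(o["tool_pos"])
a=ctrl.camera("wrist")[:,:,::-1].copy();t=ctrl.camera("top")[:,:,::-1].copy()
g=cv2.resize(a[60:360,160:480],None,fx=1.2,fy=1.2)
q=cv2.resize(t[180:270,265:365],None,fx=4,fy=4,interpolation=2)
o=np.zeros((360,784,3),np.uint8);o[:,:384]=g;o[:,384:]=q;cv2.imwrite("pics/w5.png",o)
E
```

```text
[ 0.51827957 -0.06897694  0.13729804]
```

View pics/w5.png

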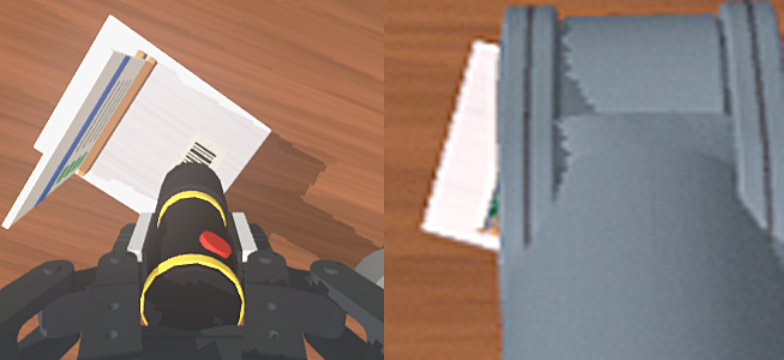

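The nose now covers the lower part of the label, whose visible part is at (200,155) in the left half. The foot corners are at (112,17) and (270,130), which gives a cross-check.

```bash
python3 - <<'E'
from h import *
o=ctrl.get_obs();c=cam("wrist",o)
f=lambda u,v:[160+u/1.2,60+v/1.2]
P=onz(c,[f(112,17),f(270,130),f(200,155),f(215,140),f(194,322)],.008);print(P[:4])
d=P[0]-P[1];L=np.linalg.norm(d);y=d/L;x=np.array([y[1],-y[0]])
print(L,np.degrees(np.arctan2(*x[::-1])),"origin",P[0]-.06*x-.04*y,"label",P[1]-.06*x+.035*y)
# lens pred px
print(proj(c,[[o["tool_pos"][0],o["tool_pos"][1],.068+.118],[o["tool_pos"][0],o["tool_pos"][1],.068]]), f(194,296))
E
```

```text
[[ 0.59948705  0.02224005]
 [ 0.56311161 -0.11829109]
 [ 0.5252279  -0.07348905]
 [ 0.54077656 -0.08042186]]
0.14516258088278122 -14.512079182481262 origin [ 0.53137799 -0.0014487 ] label [ 0.51379636 -0.06937273]
[[320.16800892 309.34286362]
 [319.96290815 213.20863016]] [321.6666666666667, 306.6666666666667]
```

Emit:
move_arm:
  steps:
    - {"dx": -0.04, "dy": 0, "dz": 0, "ax": 0, "ay": 0, "az": 0, "fingers": 0.2}
    - {"dx": 0, "dy": 0, "dz": 0, "ax": 0, "ay": 0, "az": 0, "fingers": 0.2}
    - {"dx": 0, "dy": 0, "dz": 0, "ax": 0, "ay": 0, "az": 0, "fingers": 0.2}
    - {"dx": 0, "dy": 0, "dz": 0, "ax": 0, "ay": 0, "az": 0, "fingers": 0.2}
    - {"dx": 0, "dy": 0, "dz": 0, "ax": 0, "ay": 0, "az": 0, "fingers": 0.2}
    - {"dx": 0, "dy": 0, "dz": 0, "ax": 0, "ay": 0, "az": 0, "fingers": 0.2}
    - {"dx": 0, "dy": 0, "dz": 0, "ax": 0, "ay": 0, "az": 0, "fingers": 0.2}
    - {"dx": 0, "dy": 0, "dz": 0, "ax": 0, "ay": 0, "az": 0, "fingers": 0.2}

```text
t: 6.35
tool_pos: [0.5163, -0.0689, 0.1372]
tool_rot: [180.0, -0.0, 20.1]
ft_force: [-0.0, 0.9, -2.1]
width: 0.0306
gripper_force: 59.5
```

Emit:
move_arm:
  steps:
    - {"dx": 0, "dy": 0, "dz": 0, "ax": 0, "ay": 0, "az": 0, "fingers": 0.2}
    - {"dx": 0, "dy": 0, "dz": 0, "ax": 0, "ay": 0, "az": 0, "fingers": 0.2}
    - {"dx": 0, "dy": 0, "dz": 0, "ax": 0, "ay": 0, "az": 0, "fingers": 0.2}
    - {"dx": 0, "dy": 0, "dz": 0.3, "ax": 0, "ay": 0, "az": 0, "fingers": 0.2}
    - {"dx": 0, "dy": 0, "dz": 0.3, "ax": 0, "ay": 0, "az": 0, "fingers": 0.2}
    - {"dx": -0.1, "dy": -0.5, "dz": 0, "ax": 0, "ay": 0, "az": 0, "fingers": 0.2}
    - {"dx": -0.1, "dy": -0.5, "dz": 0, "ax": 0, "ay": 0, "az": 0, "fingers": 0.2}
    - {"dx": -0.1, "dy": -0.5, "dz": 0, "ax": 0, "ay": 0, "az": 0, "fingers": 0.2}

```text
t: 7.15
tool_pos: [0.5012, -0.1446, 0.1674]
tool_rot: [180.0, -0.0, 20.1]
ft_force: [0.8, 0.2, -0.5]
width: 0.0308
gripper_force: 59.5
```

Emit:
move_arm:
  steps:
    - {"dx": -0.1, "dy": -0.5, "dz": 0, "ax": 0, "ay": 0, "az": 0, "fingers": 0.2}
    - {"dx": -0.1, "dy": -0.5, "dz": 0, "ax": 0, "ay": 0, "az": 0, "fingers": 0.2}
    - {"dx": -0.1, "dy": -0.5, "dz": 0, "ax": 0, "ay": 0, "az": 0, "fingers": 0.2}
    - {"dx": -0.1, "dy": -0.5, "dz": 0, "ax": 0, "ay": 0, "az": 0, "fingers": 0.2}
    - {"dx": -0.1, "dy": -0.3, "dz": 0, "ax": 0, "ay": 0, "az": 0, "fingers": 0.2}
    - {"dx": 0, "dy": -0.1, "dz": 0, "ax": 0, "ay": 0, "az": 0, "fingers": 0.2}
    - {"dx": 0, "dy": 0, "dz": 0, "ax": 0, "ay": 0, "az": 0, "fingers": 0.2}
    - {"dx": 0, "dy": 0, "dz": 0, "ax": 0, "ay": 0, "az": 0, "fingers": 0.2}

```text
t: 7.95
tool_pos: [0.4767, -0.2628, 0.1672]
tool_rot: [-180.0, -0.0, 20.2]
ft_force: [-0.2, 0.7, -0.6]
width: 0.0308
gripper_force: 59.5
```

Emit:
move_arm:
  steps:
    - {"dx": 0, "dy": -0.15, "dz": 0, "ax": 0, "ay": 0, "az": 0, "fingers": 0.2}
    - {"dx": 0, "dy": -0.14, "dz": 0, "ax": 0, "ay": 0, "az": 0, "fingers": 0.2}
    - {"dx": 0, "dy": 0, "dz": -0.4, "ax": 0, "ay": 0, "az": 0, "fingers": 0.2}
    - {"dx": 0, "dy": 0, "dz": -0.4, "ax": 0, "ay": 0, "az": 0, "fingers": 0.2}
    - {"dx": 0, "dy": 0, "dz": -0.3, "ax": 0, "ay": 0, "az": 0, "fingers": 0.2}
    - {"dx": 0, "dy": 0, "dz": 0, "ax": 0, "ay": 0, "az": 0, "fingers": 0.2}
    - {"dx": 0, "dy": 0, "dz": 0, "ax": 0, "ay": 0, "az": 0, "fingers": 0.2}

```text
t: 8.65
tool_pos: [0.4764, -0.2786, 0.1124]
tool_rot: [-180.0, 0.0, 20.1]
ft_force: [1.0, -0.6, -1.6]
width: 0.031
gripper_force: 59.6
```

Emit:
move_arm:
  steps:
    - {"dx": 0, "dy": 0, "dz": -0.3, "ax": 0, "ay": 0, "az": 0, "fingers": 0.2}
    - {"dx": 0, "dy": 0, "dz": -0.2, "ax": 0, "ay": 0, "az": 0, "fingers": 0.2}
    - {"dx": 0, "dy": 0, "dz": -0.15, "ax": 0, "ay": 0, "az": 0, "fingers": 0.2}
    - {"dx": 0, "dy": 0, "dz": 0, "ax": 0, "ay": 0, "az": 0, "fingers": 0.2}
    - {"dx": 0, "dy": 0, "dz": 0, "ax": 0, "ay": 0, "az": 0, "fingers": 0.2}

```text
t: 9.15
tool_pos: [0.4764, -0.2785, 0.0799]
tool_rot: [180.0, -0.0, 20.1]
ft_force: [-0.3, -0.6, -1.2]
width: 0.0305
gripper_force: 59.6
```

Emit:
move_arm:
  steps:
    - {"dx": 0, "dy": 0, "dz": -0.1, "ax": 0, "ay": 0, "az": 0, "fingers": 0.2}
    - {"dx": 0, "dy": 0, "dz": -0.02, "ax": 0, "ay": 0, "az": 0, "fingers": 0.2}
    - {"dx": 0, "dy": 0, "dz": 0, "ax": 0, "ay": 0, "az": 0, "fingers": 0.2}
    - {"dx": 0, "dy": 0, "dz": 0, "ax": 0, "ay": 0, "az": 0, "fingers": 0.45}
    - {"dx": 0, "dy": 0, "dz": 0, "ax": 0, "ay": 0, "az": 0, "fingers": 0.7}
    - {"dx": 0, "dy": 0, "dz": 0, "ax": 0, "ay": 0, "az": 0, "fingers": 1}
    - {"dx": 0, "dy": 0, "dz": 0, "ax": 0, "ay": 0, "az": 0, "fingers": 1}
    - {"dx": 0, "dy": 0, "dz": 0, "ax": 0, "ay": 0, "az": 0, "fingers": 1}

```text
t: 9.95
tool_pos: [0.4763, -0.2784, 0.0738]
tool_rot: [180.0, -0.0, 20.1]
ft_force: [-0.8, 0.8, 0.1]
width: 0.0854
gripper_force: 0.0
```

Emit:
move_arm:
  steps:
    - {"dx": 0, "dy": 0, "dz": 0, "ax": 0, "ay": 0, "az": 0, "fingers": 1}
    - {"dx": 0, "dy": 0, "dz": 0.4, "ax": 0, "ay": 0, "az": 0, "fingers": 1}
    - {"dx": 0, "dy": 0, "dz": 0.5, "ax": 0, "ay": 0, "az": 0, "fingers": 1}
    - {"dx": 0, "dy": 0, "dz": 0.5, "ax": 0, "ay": 0, "az": 0, "fingers": 1}
    - {"dx": 0, "dy": 0, "dz": 0.5, "ax": 0, "ay": 0, "az": 0, "fingers": 1}
    - {"dx": 0, "dy": 0, "dz": 0.5, "ax": 0, "ay": 0, "az": 0, "fingers": 1}
    - {"dx": -0.1, "dy": 0.4, "dz": 0.5, "ax": 0, "ay": 0, "az": 0, "fingers": 1}
    - {"dx": -0.1, "dy": 0.5, "dz": 0.4, "ax": 0, "ay": 0, "az": 0, "fingers": 1}

```text
t: 10.75
tool_pos: [0.4661, -0.2339, 0.24]
tool_rot: [179.9, -0.0, 20.0]
ft_force: [1.2, 0.2, 0.3]
width: 0.0853
gripper_force: 0.0
```

Emit:
move_arm:
  steps:
    - {"dx": 0, "dy": 0.9, "dz": 0, "ax": 0, "ay": 0, "az": 0, "fingers": 1}
    - {"dx": 0, "dy": 0.9, "dz": 0, "ax": 0, "ay": 0, "az": 0, "fingers": 1}
    - {"dx": 0, "dy": 0.9, "dz": 0, "ax": 0, "ay": 0, "az": 0, "fingers": 1}
    - {"dx": 0, "dy": 0.9, "dz": 0, "ax": 0, "ay": 0, "az": 0, "fingers": 1}
    - {"dx": -0.1, "dy": 0.9, "dz": 0, "ax": 0, "ay": 0, "az": 0, "fingers": 1}
    - {"dx": -0.1, "dy": 0.9, "dz": 0, "ax": 0, "ay": 0, "az": 0, "fingers": 1}
    - {"dx": -0.1, "dy": 0.9, "dz": 0, "ax": 0, "ay": 0, "az": 0, "fingers": 1}
    - {"dx": -0.1, "dy": 0.9, "dz": 0, "ax": 0, "ay": 0, "az": 0, "fingers": 1}

```text
t: 11.55
tool_pos: [0.4457, 0.1282, 0.2389]
tool_rot: [180.0, -0.0, 20.1]
ft_force: [0.5, -0.3, 0.6]
width: 0.0852
gripper_force: 0.0
```

Emit:
move_arm:
  steps:
    - {"dx": 0, "dy": 0.9, "dz": 0, "ax": 0, "ay": 0, "az": 0, "fingers": 1}
    - {"dx": 0, "dy": 0.6, "dz": 0, "ax": 0, "ay": 0, "az": 0.25, "fingers": 1}
    - {"dx": 0, "dy": 0.3, "dz": 0, "ax": 0, "ay": 0, "az": 0.25, "fingers": 1}
    - {"dx": 0, "dy": 0, "dz": 0, "ax": 0, "ay": 0, "az": 0, "fingers": 1}
    - {"dx": 0, "dy": 0, "dz": 0, "ax": 0, "ay": 0, "az": 0, "fingers": 1}

```text
t: 12.05
tool_pos: [0.4464, 0.215, 0.2385]
tool_rot: [179.9, 0.1, 22.5]
ft_force: [-0.1, -0.3, -0.1]
width: 0.0854
gripper_force: 0.0
```

```bash
python3 - <<'E'
from h import *
o=ctrl.get_obs();c=cam("wrist",o);print(o["tool_pos"],o["tool_rot"])
a=ctrl.camera("wrist")[:,:,::-1].copy();t=ctrl.camera("top")[:,:,::-1].copy();cv2.imwrite("pics/w6r.png",a)
q=cv2.resize(t[180:270,385:455],(160,206),interpolation=2)
o=np.zeros((400,800,3),np.uint8);o[:,:640]=a;o[:206,640:]=q;cv2.imwrite("pics/w6.png",o)
print(proj(c,[[.4525,.245,.075]]))
E
```

```text
[0.44637569 0.21504162 0.23847767] [1.79947536e+02 5.04443216e-02 2.25250435e+01]
[[296.06466129 170.82894737]]
```

View pics/w6.png

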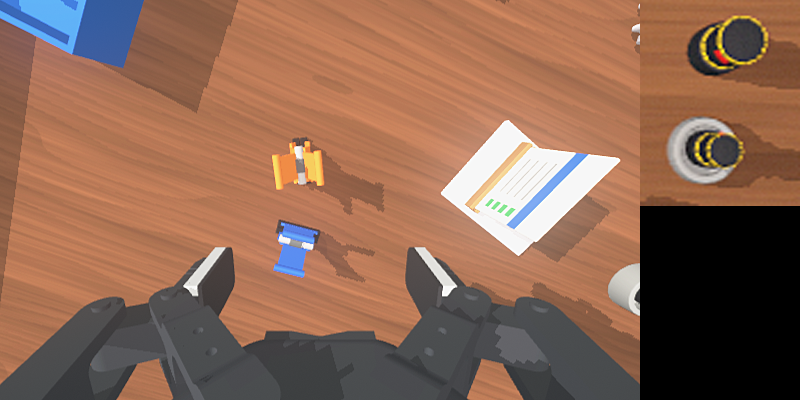

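The scanner is back upright in the dock (upper right inset). The orange clip's bars run from about (276,155) to (280,188) and from (318,151) to (321,186). The blue look-alike is separate at (297,250).

```bash
python3 - <<'E'
from h import *
o=ctrl.get_obs();c=cam("wrist",o)
a=cv2.imread("pics/w6r.png");h=cv2.cvtColor(a,cv2.COLOR_BGR2HSV)
m=((h[...,0]>8)&(h[...,0]<24)&(h[...,1]>165)&(h[...,2]>180)).astype(np.uint8)
m[:,:265]=0;m[:,332:]=0;m[:138]=0;m[195:]=0
m=cv2.morphologyEx(m,cv2.MORPH_OPEN,np.ones((2,2)))
for s,x in enumerate((( 265,284),(312,332))):
    n=m.copy();n[:,:x[0]]=0;n[:,x[1]:]=0
    rows=[(np.nonzero(r)[0],y) for y,r in enumerate(n) if r.any()]
    e=[((q.min() if s==0 else q.max()),y) for q,y in rows]; print(e[::3])
    pts=np.array(e,float); 
    P=onz(c,pts,.079); d,v=P.mean(0),np.linalg.svd(P-P.mean(0))[2][0]
    print(d,np.degrees(np.arctan2(v[1],v[0])),P.round(4)[[0,-1]].tolist())
E
```

```text
[(np.int64(277), 155), (np.int64(278), 158), (np.int64(278), 161), (np.int64(279), 164), (np.int64(279), 167), (np.int64(280), 170), (np.int64(280), 173), (np.int64(281), 176), (np.int64(281), 179), (np.int64(281), 182), (np.int64(282), 185), (np.int64(282), 188)]
[0.44576797 0.25964699] -151.43421046317368 [[0.4614, 0.2687], [0.4294, 0.2513]]
[(np.int64(321), 151), (np.int64(322), 154), (np.int64(322), 157), (np.int64(322), 160), (np.int64(322), 163), (np.int64(323), 166), (np.int64(323), 169), (np.int64(323), 172), (np.int64(323), 175), (np.int64(324), 178), (np.int64(324), 181), (np.int64(324), 184)]
[0.46692838 0.21943934] -152.34146657996715 [[0.4826, 0.228], [0.4506, 0.2113]]
```

Emit:
move_arm:
  steps:
    - {"dx": 0.1, "dy": 0.3, "dz": 0, "ax": 0, "ay": 0, "az": 0.55, "fingers": 1}
    - {"dx": 0.07, "dy": 0.24, "dz": 0, "ax": 0, "ay": 0, "az": 0.55, "fingers": 1}
    - {"dx": 0, "dy": 0, "dz": -0.5, "ax": 0, "ay": 0, "az": 0, "fingers": 1}
    - {"dx": 0, "dy": 0, "dz": -0.5, "ax": 0, "ay": 0, "az": 0, "fingers": 1}
    - {"dx": 0, "dy": 0, "dz": -0.5, "ax": 0, "ay": 0, "az": 0, "fingers": 1}
    - {"dx": 0, "dy": 0, "dz": -0.5, "ax": 0, "ay": 0, "az": 0, "fingers": 1}
    - {"dx": 0, "dy": 0, "dz": 0, "ax": 0, "ay": 0, "az": 0, "fingers": 1}
    - {"dx": 0, "dy": 0, "dz": 0, "ax": 0, "ay": 0, "az": 0, "fingers": 1}

```text
t: 12.95
tool_pos: [0.4549, 0.2442, 0.1389]
tool_rot: [-180.0, 0.0, 28.2]
ft_force: [-0.2, -0.4, 1.3]
width: 0.0857
gripper_force: 0.0
```

```bash
python3 - <<'E'
from h import *
o=ctrl.get_obs();c=cam("wrist",o);print(o["tool_pos"],o["tool_rot"])
a=ctrl.camera("wrist")[:,:,::-1].copy();cv2.imwrite("pics/w7.png",a)
print(proj(c,[[.455,.242,.075]]))
E
```

```text
[0.45492782 0.24415443 0.13893923] [-1.79978743e+02  3.20405936e-02  2.81801435e+01]
[[322.56436889 216.56773602]]
```

View pics/w7.png

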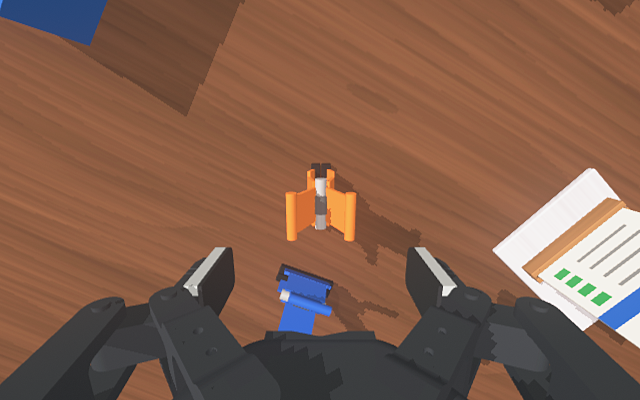

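The bars at x = 292 and 350, rows 192–240, stand square and centred between the pads. Descending and squeezing gradually.

Emit:
move_arm:
  steps:
    - {"dx": 0, "dy": -0.03, "dz": -0.5, "ax": 0, "ay": 0, "az": 0, "fingers": 1}
    - {"dx": 0, "dy": 0, "dz": -0.5, "ax": 0, "ay": 0, "az": 0, "fingers": 1}
    - {"dx": 0, "dy": 0, "dz": -0.4, "ax": 0, "ay": 0, "az": 0, "fingers": 1}
    - {"dx": 0, "dy": 0, "dz": -0.24, "ax": 0, "ay": 0, "az": 0, "fingers": 0.85}
    - {"dx": 0, "dy": 0, "dz": 0, "ax": 0, "ay": 0, "az": 0, "fingers": 0.75}
    - {"dx": 0, "dy": 0, "dz": 0, "ax": 0, "ay": 0, "az": 0, "fingers": 0.65}
    - {"dx": 0, "dy": 0, "dz": 0, "ax": 0, "ay": 0, "az": 0, "fingers": 0.6}
    - {"dx": 0, "dy": 0, "dz": 0, "ax": 0, "ay": 0, "az": 0, "fingers": 0.55}

```text
t: 13.8
tool_pos: [0.4558, 0.2432, 0.0587]
tool_rot: [-180.0, -0.2, 28.1]
ft_force: [-2.9, 0.3, 12.8]
width: 0.0475
gripper_force: 11.0
```

Emit:
move_arm:
  steps:
    - {"dx": 0, "dy": 0, "dz": 0, "ax": 0, "ay": 0, "az": 0, "fingers": 0.5}
    - {"dx": 0, "dy": 0, "dz": 0, "ax": 0, "ay": 0, "az": 0, "fingers": 0.45}
    - {"dx": 0, "dy": 0, "dz": 0, "ax": 0, "ay": 0, "az": 0, "fingers": 0.4}
    - {"dx": 0, "dy": 0, "dz": 0, "ax": 0, "ay": 0, "az": 0, "fingers": 0.36}
    - {"dx": 0, "dy": 0, "dz": 0, "ax": 0, "ay": 0, "az": 0, "fingers": 0.32}
    - {"dx": 0, "dy": 0, "dz": 0, "ax": 0, "ay": 0, "az": 0, "fingers": 0.29}
    - {"dx": 0, "dy": 0, "dz": 0, "ax": 0, "ay": 0, "az": 0, "fingers": 0.29}
    - {"dx": 0, "dy": 0, "dz": 0, "ax": 0, "ay": 0, "az": 0, "fingers": 0.29}

```text
t: 14.6
tool_pos: [0.4567, 0.2432, 0.0593]
tool_rot: [-180.0, -0.3, 28.1]
ft_force: [-0.6, -1.0, 17.6]
width: 0.0249
gripper_force: 12.5
```

Emit:
move_arm:
  steps:
    - {"dx": 0, "dy": 0, "dz": 0.05, "ax": 0, "ay": 0, "az": 0, "fingers": 0.29}
    - {"dx": 0, "dy": 0, "dz": 0.2, "ax": 0, "ay": 0, "az": 0, "fingers": 0.29}
    - {"dx": 0, "dy": 0, "dz": 0.4, "ax": 0, "ay": 0, "az": 0, "fingers": 0.29}
    - {"dx": 0, "dy": 0, "dz": 0.5, "ax": 0, "ay": 0, "az": 0, "fingers": 0.29}
    - {"dx": 0, "dy": 0, "dz": 0.5, "ax": 0, "ay": 0, "az": 0, "fingers": 0.29}
    - {"dx": 0, "dy": 0, "dz": 0.5, "ax": 0, "ay": 0, "az": 0, "fingers": 0.29}
    - {"dx": 0, "dy": 0, "dz": 0.5, "ax": 0, "ay": 0, "az": 0, "fingers": 0.29}
    - {"dx": 0, "dy": 0, "dz": 0.3, "ax": 0, "ay": 0, "az": 0, "fingers": 0.29}

```text
t: 15.4
tool_pos: [0.455, 0.2423, 0.207]
tool_rot: [-180.0, -0.1, 28.1]
ft_force: [-0.7, -0.2, -2.1]
width: 0.025
gripper_force: 11.1
```

```bash
python3 - <<'E'
from h import *
o=ctrl.get_obs();print(o["tool_pos"],o["tool_rot"],o["width"],o["gripper_force"])
cs=cam("scene");p=proj(cs,[np.r_[o["tool_pos"][:2],o["tool_pos"][2]-.02]])[0].astype(int);print(p)
w=ctrl.camera("wrist")[100:,180:460][:,:,::-1]
s=ctrl.camera("scene")[:,:,::-1];cv2.imwrite("pics/s8.png",s)
s=cv2.resize(s[p[1]-45:p[1]+45,p[0]-45:p[0]+45],(360,360),interpolation=2)
cv2.imwrite("pics/w8.png",np.hstack([cv2.resize(w,(336,360)),s]))
E
```

```text
[0.45496906 0.24234183 0.2069789 ] [-1.79989364e+02 -1.34856727e-01  2.81076407e+01] 0.02495649908074546 11.05678841471672
[330 111]
```

View pics/w8.png

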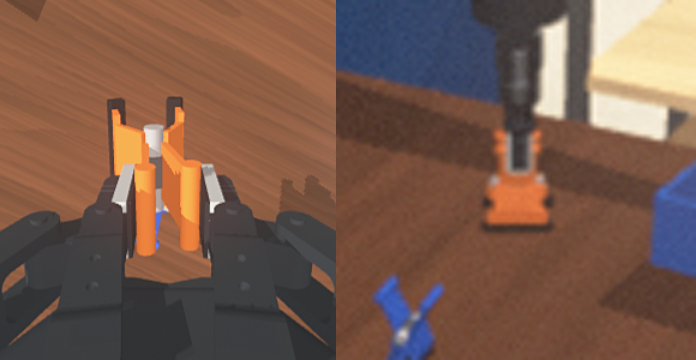

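The clip is held gaping, with bars centred at (168,210) and lips at (113,130) and (174,130) in the left half. It leans about 11° about its pin axis, since the lips and pin sit left of the bars. I'll carry it over the card, turn it in line, and cancel the lean with tool roll.

Emit:
move_arm:
  steps:
    - {"dx": 0, "dy": 0, "dz": 0.3, "ax": 0, "ay": 0, "az": -0.85, "fingers": 0.29}
    - {"dx": 0, "dy": -0.3, "dz": 0.3, "ax": 0, "ay": 0, "az": -0.85, "fingers": 0.29}
    - {"dx": 0.2, "dy": -0.5, "dz": 0, "ax": 0, "ay": 0, "az": -0.85, "fingers": 0.29}
    - {"dx": 0.2, "dy": -0.5, "dz": 0, "ax": 0, "ay": 0, "az": -0.85, "fingers": 0.29}
    - {"dx": 0.2, "dy": -0.5, "dz": 0, "ax": 0, "ay": 0, "az": -0.85, "fingers": 0.29}
    - {"dx": 0.2, "dy": -0.5, "dz": 0, "ax": 0, "ay": 0, "az": -0.85, "fingers": 0.29}
    - {"dx": 0.2, "dy": -0.5, "dz": 0, "ax": 0, "ay": 0, "az": -0.85, "fingers": 0.29}
    - {"dx": 0.2, "dy": -0.5, "dz": 0, "ax": 0, "ay": 0, "az": -0.85, "fingers": 0.29}

```text
t: 16.3
tool_pos: [0.5145, 0.0759, 0.2335]
tool_rot: [180.0, 0.1, -6.1]
ft_force: [-0.2, 0.8, -0.9]
width: 0.0248
gripper_force: 11.0
```

Emit:
move_arm:
  steps:
    - {"dx": 0.2, "dy": -0.5, "dz": 0, "ax": 0, "ay": 0, "az": -0.85, "fingers": 0.29}
    - {"dx": 0.1, "dy": -0.5, "dz": 0, "ax": 0, "ay": 0, "az": -0.85, "fingers": 0.29}
    - {"dx": 0, "dy": -0.3, "dz": 0, "ax": -0.5, "ay": 0.14, "az": 0, "fingers": 0.29}
    - {"dx": 0, "dy": 0, "dz": 0, "ax": -0.5, "ay": 0.14, "az": 0, "fingers": 0.29}
    - {"dx": 0, "dy": 0, "dz": 0, "ax": -0.5, "ay": 0.14, "az": 0, "fingers": 0.29}
    - {"dx": 0, "dy": 0, "dz": 0, "ax": -0.6, "ay": 0.14, "az": 0, "fingers": 0.29}
    - {"dx": 0, "dy": 0, "dz": 0, "ax": 0, "ay": 0, "az": 0, "fingers": 0.29}
    - {"dx": 0, "dy": 0, "dz": 0, "ax": 0, "ay": 0, "az": 0, "fingers": 0.29}

```text
t: 17.1
tool_pos: [0.5294, 0.0123, 0.2336]
tool_rot: [169.2, 0.2, -14.4]
ft_force: [-0.3, 0.2, -0.1]
width: 0.0249
gripper_force: 11.0
```

```bash
python3 - <<'E'
from h import *
from scipy.spatial.transform import Rotation as R
o=ctrl.get_obs();print(o["tool_pos"],o["tool_rot"],o["width"],o["gripper_force"])
w=ctrl.camera("wrist")[:,:,::-1];cv2.imwrite("pics/w9r.png",w)
s=ctrl.camera("scene")[:,:,::-1];cv2.imwrite("pics/s9r.png",s)
s=cv2.resize(s[115:235,260:360],(380,456),interpolation=2)
a=cv2.resize(w[40:360,170:450],(399,456))
cv2.imwrite("pics/w9.png",np.hstack([a,s]))
E
```

```text
[0.52939432 0.0123344  0.23361273] [ 1.69173093e+02  1.66842218e-01 -1.43695907e+01] 0.0249293409030979 10.987604409456253
```

View pics/w9.png

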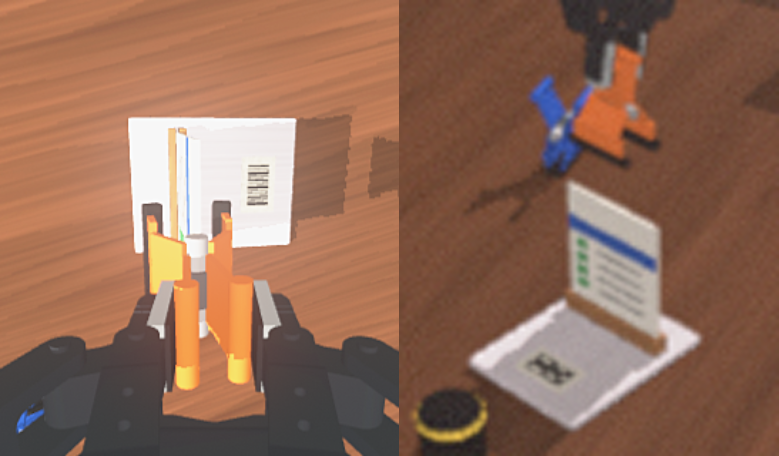

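The left half shows the card between the lips, the foot's corners at (129,118), (295,119) and (290,244), and the clip now hanging vertical. Next I get the card position from those corners and check scanlines numerically. I've also viewed 12 pictures, over the limit of 10, so I view no more and use numbers from here.

```bash
cat > e.py <<'E'
from h import *
from scipy.spatial.transform import Rotation as R
def clip(o,lz=-.021):
    M=R.from_euler("xyz",o["tool_rot"],degrees=True).as_matrix()
    b=o["tool_pos"]+M@[0,0,lz]; return b-[0,0,.074]
E
python3 - <<'E'
from e import *
o=ctrl.get_obs();c=cam("wrist",o)
f=lambda u,v:[170+u*280/399,40+v*320/456]
P=onz(c,[f(129,118),f(295,119),f(290,244),f(137,252)],.008);print(P.round(4).tolist(),np.linalg.norm(P[0]-P[1]),np.linalg.norm(P[1]-P[2]))
y=P[0]-P[1];y/=np.linalg.norm(y);x=np.array([y[1],-y[0]]);print("yaw",np.degrees(np.arctan2(x[1],x[0])))
mid=(P[1]+P[2])/2; og=mid+.11*y; og2=P[0]-.06*x-.04*y; print("origin",og,og2)
# scanline of card in wrist picture
im=cv2.imread("pics/w9r.png"); 
for v in (132,140,150): print(v,[tuple(int(k) for k in im[v,u]) for u in range(282,320,2)])
for og_ in (og,np.array([.533,0])):
  T=[np.r_[og_+x*a,z] for a in(.048,0,-.048) for z in(.13,.03)]; print(proj(c,T).round(0).tolist())
print("lips",clip(o), "offs xy'",(clip(o)[:2]-og)@x,(clip(o)[:2]-og)@y)
# independent: scene view, card top corners & top view orange lips
E
```

```text
[[0.6005, 0.0233], [0.5626, -0.1194], [0.447, -0.0912], [0.4852, 0.0523]] 0.14769554908916493 0.11897971208518264
yaw -14.881719978283723
origin [0.53307446 0.00097791] [5.32286621e-01 4.68513096e-05]
132 [(247, 247, 247), (247, 247, 247), (252, 249, 248), (153, 209, 244), (142, 204, 245), (133, 199, 246), (238, 237, 240), (120, 179, 240), (126, 178, 235), (106, 159, 223), (246, 244, 245), (241, 241, 244), (241, 241, 244), (241, 241, 244), (240, 241, 244), (241, 240, 244), (241, 240, 244), (239, 240, 244), (239, 239, 243)]
140 [(247, 247, 247), (247, 247, 247), (252, 249, 248), (144, 191, 237), (145, 206, 245), (140, 208, 247), (255, 254, 250), (247, 247, 247), (247, 249, 249), (242, 211, 197), (247, 255, 255), (247, 247, 248), (247, 247, 247), (248, 247, 247), (244, 245, 247), (237, 237, 242), (238, 238, 243), (238, 238, 242), (238, 238, 243)]
150 [(247, 247, 247), (247, 247, 247), (249, 248, 248), (193, 212, 237), (147, 214, 246), (143, 205, 246), (255, 255, 249), (243, 245, 246), (247, 249, 249), (244, 226, 212), (247, 254, 255), (247, 248, 248), (247, 247, 247), (247, 247, 247), (244, 246, 247), (239, 239, 243), (238, 239, 243), (238, 239, 243), (238, 238, 243)]
[[308.0, 138.0], [295.0, 133.0], [308.0, 194.0], [296.0, 174.0], [308.0, 244.0], [296.0, 212.0]]
[[309.0, 138.0], [296.0, 133.0], [309.0, 194.0], [296.0, 174.0], [309.0, 244.0], [297.0, 212.0]]
lips [0.53049264 0.01526783 0.18066304] offs xy' -0.006165224371054991 0.013147532881885294
```

Emit:
move_arm:
  steps:
    - {"dx": 0.02, "dy": -0.14, "dz": 0, "ax": 0, "ay": 0, "az": -0.05, "fingers": 0.29}
    - {"dx": 0.03, "dy": -0.14, "dz": 0, "ax": 0, "ay": 0, "az": -0.05, "fingers": 0.29}
    - {"dx": 0, "dy": 0, "dz": 0, "ax": 0, "ay": 0, "az": 0, "fingers": 0.29}
    - {"dx": 0, "dy": 0, "dz": 0, "ax": 0, "ay": 0, "az": 0, "fingers": 0.29}

```text
t: 17.6
tool_pos: [0.5322, -0.0025, 0.2343]
tool_rot: [169.1, 0.1, -15.0]
ft_force: [-0.3, 0.5, -1.0]
width: 0.0251
gripper_force: 11.1
```

```bash
cat > m.py <<'E'
from e import *
o=ctrl.get_obs();c=cam("wrist",o);im=ctrl.camera("wrist")[:,:,::-1].copy()
L=clip(o);th=np.radians(-14.8);x=np.array([np.cos(th),np.sin(th)]);y=np.array([-x[1],x[0]]);og=np.array([.533,.0005])
print(o["tool_pos"],o["tool_rot"],o["width"],o["gripper_force"],o["ft_force"])
print("lips",L,"offs",(L[:2]-og)@x,(L[:2]-og)@y,"below",.13-L[2])
pr=lambda s,a,dz:proj(c,[np.r_[L[:2]+x*a+y*s,L[2]+dz]])[0]
g=cv2.cvtColor(im,cv2.COLOR_BGR2HSV)
for a in(.03,.026):
  print("pred inner lips",pr(.0125,a,0),pr(-.0125,a,0))
dark=(g[...,2]<75); 
for v in range(160,206,6):
    r=np.nonzero(dark[v,255:350])[0]+255
    seg=np.split(r,np.nonzero(np.diff(r)>1)[0]+1); print(v,[(int(q[0]),int(q[-1])) for q in seg if len(q)>2])
print("card top px",proj(c,[np.r_[og+x*a,.13] for a in(.048,.03)]))
E
python3 m.py
```

```text
[ 0.53224777 -0.00252867  0.23426515] [ 1.69141662e+02  9.64915957e-02 -1.49874111e+01] 0.025101573060490493 11.066842675209045 [-0.28816563  0.46139976 -1.02931436]
lips [0.53330437 0.00128378 0.18088914] offs 9.405931109935262e-05 0.0008355275583021536 below -0.05088913913153831
pred inner lips [281.05668392 179.62725828] [317.47933323 178.17114898]
pred inner lips [281.28999688 185.4231515 ] [317.51043544 183.84444171]
160 []
166 [(335, 338), (340, 346)]
172 []
178 []
184 []
190 []
196 []
202 []
card top px [[292.53427748 146.10617323]
 [293.14436759 167.59484853]]
```

The predicted lip pixels (281 and 317.5) match the observed ones, and the card is centred to within about 1 mm. Descending in stages.

Emit:
move_arm:
  steps:
    - {"dx": 0, "dy": 0, "dz": -0.2, "ax": 0, "ay": 0, "az": 0, "fingers": 0.29}
    - {"dx": 0, "dy": 0, "dz": -0.2, "ax": 0, "ay": 0, "az": 0, "fingers": 0.29}
    - {"dx": 0, "dy": 0, "dz": -0.2, "ax": 0, "ay": 0, "az": 0, "fingers": 0.29}
    - {"dx": 0, "dy": 0, "dz": -0.15, "ax": 0, "ay": 0, "az": 0, "fingers": 0.29}
    - {"dx": 0, "dy": 0, "dz": 0, "ax": 0, "ay": 0, "az": 0, "fingers": 0.29}
    - {"dx": 0, "dy": 0, "dz": 0, "ax": 0, "ay": 0, "az": 0, "fingers": 0.29}

```text
t: 18.25
tool_pos: [0.5323, -0.0019, 0.1965]
tool_rot: [169.1, 0.1, -14.9]
ft_force: [-0.4, 0.9, -0.7]
width: 0.0251
gripper_force: 11.0
```

```bash
cat >> m.py <<'E'
# brightness transitions along image rows across the far card end and the lips (columns 265..335)
for v in (130,145,160,175,190,200):
    s=im[v,262:340].astype(int); d=np.abs(np.diff(s,axis=0)).sum(1); k=np.nonzero(d>60)[0]
    print(v,[(int(i+262),s[i+1].tolist()) for i in k])
E
python3 m.py
```

```text
[ 0.53225417 -0.00185729  0.1965349 ] [ 1.69121918e+02  1.23424416e-01 -1.49084418e+01] 0.025130854851134827 11.041731387376785 [-0.43398751  0.87873399 -0.65911585]
lips [0.53331671 0.00196099 0.14315751] offs -6.700586335719333e-05 0.0014934248913475421 below -0.01315750703368529
pred inner lips [281.07954874 179.55615058] [317.50485774 178.14829659]
pred inner lips [281.30441631 185.35304208] [317.52751784 183.82179913]
160 []
166 []
172 []
178 []
184 []
190 []
196 []
202 []
card top px [[298.79114711 150.18724779]
 [299.32400463 175.23112727]]
130 []
145 [(277, [181, 205, 235]), (278, [128, 192, 243]), (283, [180, 209, 228]), (284, [255, 253, 249]), (292, [236, 235, 241])]
160 [(278, [162, 208, 242]), (283, [106, 155, 221]), (284, [255, 254, 248]), (289, [238, 176, 150]), (291, [247, 255, 255])]
175 [(279, [159, 220, 247]), (284, [137, 166, 209]), (285, [245, 246, 245]), (290, [241, 164, 123]), (291, [246, 251, 253])]
190 [(268, [203, 205, 223]), (269, [99, 103, 121]), (283, [120, 164, 227]), (285, [216, 226, 236]), (290, [237, 175, 161]), (292, [247, 255, 255]), (317, [191, 192, 210]), (318, [108, 112, 128]), (325, [99, 156, 255]), (330, [67, 79, 116]), (331, [235, 233, 235])]
200 [(269, [130, 134, 154]), (270, [94, 96, 117]), (272, [100, 129, 214]), (273, [110, 196, 255]), (279, [97, 118, 221]), (280, [95, 92, 106]), (283, [106, 129, 175]), (284, [131, 200, 255]), (285, [197, 226, 244]), (286, [244, 246, 245]), (290, [241, 214, 196]), (291, [240, 148, 108]), (292, [247, 255, 255]), (317, [181, 183, 202]), (318, [96, 101, 121]), (325, [92, 133, 226]), (332, [246, 240, 243])]
```

```bash
python3 - <<'E'
from e import *
im=ctrl.camera("wrist")[:,:,::-1].astype(int)
for v in (155,162,170,180,190): print(v,[int(k) for k in im[v-1:v+2,290:320,1].mean(0)])
E
```

```text
155 [173, 222, 252, 248, 247, 247, 247, 247, 248, 248, 238, 233, 234, 234, 235, 234, 234, 234, 234, 234, 234, 234, 234, 234, 234, 234, 234, 233, 234, 234]
162 [186, 181, 255, 249, 247, 247, 247, 247, 248, 248, 237, 232, 233, 234, 234, 234, 234, 234, 234, 233, 234, 234, 234, 233, 234, 234, 233, 234, 234, 233]
170 [214, 151, 255, 250, 247, 247, 247, 247, 248, 248, 242, 234, 235, 235, 235, 235, 235, 235, 236, 235, 235, 235, 235, 235, 235, 235, 234, 234, 234, 234]
180 [239, 160, 232, 252, 250, 224, 243, 245, 244, 245, 237, 235, 235, 236, 235, 235, 236, 236, 235, 235, 235, 235, 236, 236, 236, 235, 235, 236, 241, 221]
190 [251, 173, 189, 255, 249, 248, 243, 244, 244, 245, 240, 235, 235, 235, 235, 235, 235, 235, 235, 236, 235, 235, 236, 235, 236, 236, 237, 247, 193, 112]
```

The card's top edge is at about px 298 and the lips' middle is at about px 300 (parallax-corrected offset about 0 mm). Descending the rest.

Emit:
move_arm:
  steps:
    - {"dx": 0, "dy": 0, "dz": -0.1, "ax": 0, "ay": 0, "az": 0, "fingers": 0.29}
    - {"dx": 0, "dy": 0, "dz": -0.1, "ax": 0, "ay": 0, "az": 0, "fingers": 0.29}
    - {"dx": 0, "dy": 0, "dz": -0.1, "ax": 0, "ay": 0, "az": 0, "fingers": 0.29}
    - {"dx": 0, "dy": 0, "dz": -0.1, "ax": 0, "ay": 0, "az": 0, "fingers": 0.29}
    - {"dx": 0, "dy": 0, "dz": 0, "ax": 0, "ay": 0, "az": 0, "fingers": 0.29}
    - {"dx": 0, "dy": 0, "dz": 0, "ax": 0, "ay": 0, "az": 0, "fingers": 0.29}

```text
t: 18.95
tool_pos: [0.5322, -0.002, 0.1766]
tool_rot: [169.1, 0.1, -14.9]
ft_force: [0.1, 0.2, -0.3]
width: 0.0252
gripper_force: 11.0
```

Emit:
move_arm:
  steps:
    - {"dx": 0, "dy": 0, "dz": -0.1, "ax": 0, "ay": 0, "az": 0, "fingers": 0.29}
    - {"dx": 0, "dy": 0, "dz": -0.1, "ax": 0, "ay": 0, "az": 0, "fingers": 0.29}
    - {"dx": 0, "dy": 0, "dz": 0, "ax": 0, "ay": 0, "az": 0, "fingers": 0.29}
    - {"dx": 0, "dy": 0, "dz": 0, "ax": 0, "ay": 0, "az": 0, "fingers": 0.29}

```text
t: 19.35
tool_pos: [0.5322, -0.0019, 0.1666]
tool_rot: [169.1, 0.1, -14.9]
ft_force: [0.2, -0.3, -0.8]
width: 0.0249
gripper_force: 11.0
```

```bash
python3 m.py; python3 - <<'E'
from e import *
im=ctrl.camera("wrist")[:,:,::-1].astype(int)
for v in (165,175,183,195): print(v,[int(k) for k in im[v-1:v+2,286:322,1].mean(0)])
# scene: pin height & lips rows vs card top
c=cam("scene");s=ctrl.camera("scene")[:,:,::-1];h=cv2.cvtColor(s,cv2.COLOR_BGR2HSV)
m=((h[...,0]<20)&(h[...,1]>150)&(h[...,2]>120)).astype(np.uint8);m[:,:280]=0;m[:,360:]=0;m[:110]=0;m[215:]=0
k=max(cv2.findContours(m,0,2)[0],key=cv2.contourArea);print("orange box",cv2.boundingRect(k))
print("pred card mid, lips, bars",proj(c,[[.533,.0005,.13],[.533,.0005,.1125],[.533,.0005,.1865]]).round(1))
E
```

```text
[ 0.53218562 -0.00192342  0.166581  ] [ 1.69124271e+02  1.17366130e-01 -1.49162637e+01] 0.024895809063880038 11.041213721036911 [ 0.23029946 -0.31375415 -0.84890399]
lips [0.53324635 0.00189446 0.11320377] offs -0.00011802763438416162 0.0014111238411999322 below 0.01679623139372348
pred inner lips [281.0781321  179.56906615] [317.50265015 178.15636587]
pred inner lips [281.30385029 185.36581029] [317.52620652 183.82980541]
160 []
166 []
172 []
178 []
184 []
190 []
196 []
202 []
card top px [[304.53785272 154.83078025]
 [305.00367452 183.66375584]]
130 []
145 [(279, [152, 208, 244]), (285, [187, 214, 232]), (286, [255, 254, 250]), (289, [215, 222, 227]), (292, [134, 168, 214]), (295, [243, 240, 243])]
160 [(279, [180, 201, 232]), (280, [139, 210, 247]), (285, [104, 149, 216]), (286, [255, 255, 251]), (292, [243, 228, 220]), (293, [236, 148, 105]), (294, [246, 234, 217])]
175 [(280, [160, 197, 238]), (287, [244, 245, 245]), (293, [239, 179, 152]), (294, [242, 149, 103]), (295, [247, 255, 255])]
190 [(268, [203, 205, 223]), (269, [103, 107, 124]), (283, [127, 166, 228]), (284, [144, 203
[... 817 characters left out ...]
 232, 232, 232, 232, 232, 232, 232, 232, 231]
175 [200, 168, 246, 244, 247, 244, 234, 254, 184, 149, 255, 250, 247, 247, 247, 247, 247, 247, 248, 248, 239, 234, 234, 234, 234, 234, 235, 235, 235, 234, 234, 234, 234, 234, 234, 234]
183 [201, 150, 255, 248, 243, 240, 240, 255, 198, 115, 185, 255, 249, 247, 247, 247, 247, 247, 248, 248, 240, 234, 235, 235, 235, 235, 235, 235, 235, 235, 236, 243, 209, 116, 96, 101]
195 [201, 190, 215, 242, 238, 240, 249, 242, 220, 126, 159, 214, 212, 234, 250, 248, 247, 247, 248, 248, 243, 233, 234, 234, 235, 234, 234, 234, 234, 234, 236, 246, 186, 105, 98, 102]
orange box (305, 150, 18, 28)
pred card mid, lips, bars [[315.6 167.9]
 [315.7 172.7]
 [315.2 151.7]]
```

```bash
python3 -c "
from rig import ctrl
print(ctrl.sign_off())"
```

```text
the job is handed in; nothing more can be done
None
```

I logged the card, put the scanner back in its dock, and handed the job in with the clip held open over the card's top edge, lips about 17 mm below it and no contact felt. I haven't seen the verdict, and I viewed 12 pictures, 2 over the limit of 10.

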